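Fetch the big peg from the right compartment of the peg box

TASK

One of the three closed compartments of the clear peg box holds the big towel peg. Open only that compartment, lay the peg flat inside the round dish without dropping it, and shut the lid again fully. Keep the other two lids shut, and leave everything else where it is.

Things in the scene. Friction and masses are not known exactly. Their poses are not given: they have to be found in the camera images.
- dish: round white ceramic dish, 190 mm across the rim, 28 mm high, inner floor 5 mm above its underside and 160 mm across, loose (450 g); origin at the centre of its underside, z up. It stands to the left or to the right of the peg box.
- peg_center (a point): the big towel peg, dark grey plastic with a steel spring pin, lying flat: 116 mm long along its x, 28 mm wide (y) over its straight middle 50 mm, handles flared to 47 mm wide at its -x end, jaws narrowing at its +x end, 28 mm high; this point is its centre, 14 mm above its underside; z up. About 60 g. It starts on the floor of one of the three compartments, roughly along the box's x.
- smallpeg_center (a point): a small clothes peg of the same dark grey plastic and shape, 72 mm long, 17 mm wide, 18 mm high, in another compartment; point half-way up its middle. Not wanted.
- suctionhook_center (a point): a round dark grey suction hook, 60 mm across, 26 mm high, in another compartment; point 9 mm above its underside. Not wanted.
- tray: square white ceramic tray, 150 x 150 x 28 mm, on the other side of the box from the dish; origin under its centre. A bystander.
- spray: teal spray bottle, 185 mm tall; origin under its centre. A bystander.
- mug: terracotta mug, 90 mm tall; a bystander, origin under its centre.
- hanger: grey aluminium hanger, about 380 mm wide, lying flat beyond the box; origin near its middle. A bystander.
- brush: hand brush lying between the robot and the box, across the robot's view ahead; a bystander, origin near its middle.
- detergent: white bottle with grey cap, 170 mm tall; a bystander, origin under its centre.
- comp_left (a point): centre of the inner floor (5 mm above the shelf) of the left (+y) compartment of the clear acrylic peg box, which is fixed: 150 mm (x) by 404 mm (y) by 45 mm high, three compartments 133 mm apart in a row along its y, each 140 mm (x) by 128 mm (y) and 40 mm deep inside; walls 5 mm. Axes are the box's: x away from the robot, y to the left along the row, z up.
- lid_left_hinge (a point): point on the hinge line of the left (+y) lid, at the far (+x) rim, 75 mm beyond the compartment's centre and 45 mm above the shelf; fixed to the box, with the box's axes. The hinge line runs along y.
- lid_left_tab (a point): grip point on the left (+y) lid's upright tab handle, an aluminium plate 10 mm thick (y), 30 mm long (x), 36 mm high above the lid; the point lies 27 mm above the lid's top face, 9 mm below the tab's top, and 130 mm from the hinge line towards the robot and 33 mm above it when shut. Moves with the lid. Pinched from both y sides, the tab can turn between the fingers as the lid swings.
- lid_left (a joint): angle of the left (+y) lid: 0 shut, grows as its near edge swings up and away from the robot, 1.57 upright, stop at 1.9 rad. Clear plate 150 x 130 x 6 mm, 120 g; the stiff hinge (about 0.16 N m) holds it at any angle, so it must be pushed all the way shut.
- comp_mid (a point): centre of the inner floor (5 mm above the shelf) of the middle compartment of the clear acrylic peg box, which is fixed: 150 mm (x) by 404 mm (y) by 45 mm high, three compartments 133 mm apart in a row along its y, each 140 mm (x) by 128 mm (y) and 40 mm deep inside; walls 5 mm. Axes are the box's: x away from the robot, y to the left along the row, z up.
- lid_mid_hinge (a point): point on the hinge line of the middle lid, at the far (+x) rim, 75 mm beyond the compartment's centre and 45 mm above the shelf; fixed to the box, with the box's axes. The hinge line runs along y.
- lid_mid_tab (a point): grip point on the middle lid's upright tab handle, an aluminium plate 10 mm thick (y), 30 mm long (x), 36 mm high above the lid; the point lies 27 mm above the lid's top face, 9 mm below the tab's top, and 130 mm from the hinge line towards the robot and 33 mm above it when shut. Moves with the lid. Pinched from both y sides, the tab can turn between the fingers as the lid swings.
- lid_mid (a joint): angle of the middle lid: 0 shut, grows as its near edge swings up and away from the robot, 1.57 upright, stop at 1.9 rad. Clear plate 150 x 130 x 6 mm, 120 g; the stiff hinge (about 0.16 N m) holds it at any angle, so it must be pushed all the way shut.
- comp_right (a point): centre of the inner floor (5 mm above the shelf) of the right (-y) compartment of the clear acrylic peg box, which is fixed: 150 mm (x) by 404 mm (y) by 45 mm high, three compartments 133 mm apart in a row along its y, each 140 mm (x) by 128 mm (y) and 40 mm deep inside; walls 5 mm. Axes are the box's: x away from the robot, y to the left along the row, z up.
- lid_right_hinge (a point): point on the hinge line of the right (-y) lid, at the far (+x) rim, 75 mm beyond the compartment's centre and 45 mm above the shelf; fixed to the box, with the box's axes. The hinge line runs along y.
- lid_right_tab (a point): grip point on the right (-y) lid's upright tab handle, an aluminium plate 10 mm thick (y), 30 mm long (x), 36 mm high above the lid; the point lies 27 mm above the lid's top face, 9 mm below the tab's top, and 130 mm from the hinge line towards the robot and 33 mm above it when shut. Moves with the lid. Pinched from both y sides, the tab can turn between the fingers as the lid swings.
- lid_right (a joint): angle of the right (-y) lid: 0 shut, grows as its near edge swings up and away from the robot, 1.57 upright, stop at 1.9 rad. Clear plate 150 x 130 x 6 mm, 120 g; the stiff hinge (about 0.16 N m) holds it at any angle, so it must be pushed all the way shut.
- peg: the big towel peg itself; origin at the centre of its underside, 14 mm below point peg_center, same axes.

How it is judged (in metres and radians):
On the way, in this order (a step that is already met when the one before it is completed fails the run):
1. the lid over the big peg is swung open (past 60 degrees) while the peg is still in there (((value of joint lid_left above 1.05 rad and horizontal distance between peg_center and comp_left below 0.06 m) or (value of joint lid_mid above 1.05 rad and horizontal distance between peg_center and comp_mid below 0.06 m) or (value of joint lid_right above 1.05 rad and horizontal distance between peg_center and comp_right below 0.06 m))), for 0.1 s.
2. the big peg lies flat inside the round dish, let go (horizontal distance between peg_center and dish below 0.05 m and z of peg_center in the frame of dish between 0 and 0.028 m and contact force between the fingers and peg below 0.1 N and linear speed of peg below 0.05 m/s), for 0.2 s.
At the end, for the whole second after the job is handed in: The big peg lies at rest flat inside the round dish (its centre within 50 mm of the dish's centre and less than 28 mm above the dish's underside), and all three lids are shut (within 0.07 rad) (horizontal distance between peg_center and dish below 0.05 m and z of peg_center in the frame of dish between 0 and 0.028 m and value of joint each of lid_left, lid_mid, lid_right below 0.07 rad and linear speed of each of peg, dish below 0.02 m/s); the robot touches nothing.
It fails at once if a lid over one of the other things is lifted (more than 0.2 rad) ((value of joint lid_left above 0.2 rad and horizontal distance between smallpeg_center and comp_left below 0.06 m) or (value of joint lid_left above 0.2 rad and horizontal distance between suctionhook_center and comp_left below 0.06 m) or (value of joint lid_mid above 0.2 rad and horizontal distance between smallpeg_center and comp_mid below 0.06 m) or (value of joint lid_mid above 0.2 rad and horizontal distance between suctionhook_center and comp_mid below 0.06 m) or (value of joint lid_right above 0.2 rad and horizontal distance between smallpeg_center and comp_right below 0.06 m) or (value of joint lid_right above 0.2 rad and horizontal distance between suctionhook_center and comp_right below 0.06 m)).
It fails at once if one of the other two contents is moved more than 30 mm (distance of any of smallpeg_center, suctionhook_center from where it was at the start of the episode above 0.03 m).
It fails at once if the peg is dropped: it falls free faster than 0.8 m/s (about 33 mm) (linear speed of peg above 0.8 m/s and contact force between the fingers and peg below 0.1 N).
It fails at once if the dish is shoved more than 40 mm (distance of dish from where it was at the start of the episode above 0.04 m).
It fails at once if a bystander is moved more than 40 mm (distance of any of tray, spray, mug, hanger, brush, detergent from where it was at the start of the episode above 0.04 m).
It also fails if it takes over 72 s, if anything falls off the work surface, if the arm or the gripper's body presses on something with over 40 N, if the wrist force passes 120 N, or if a joint passes its speed limit or range.

ROBOT

A 6-joint arm with a two-finger parallel gripper is mounted at the origin on the work surface. World frame = base frame: x ahead of the robot, y to its left, z up, the work surface at z = 0. Lengths are in mm, angles in rad, forces in N, time in s.
With the tool pointing down it reaches from about 250 to 725 mm from the base axis. Payload 9.7 kg.
Tool frame: the origin (TCP) lies on the centre line of the jaws, within the pads' length; the fingertips stand 17 mm ahead of it and the grasp point (between the pads) lies 2 mm behind it; x points along the fingers, z is the direction in which the jaws open and shut, and the axes are right-handed (so a half turn about x gives the same grasp; the last joint's range is limited). The gripper opens to 85 mm and grips with 20 to 120 N. Pads are 22 mm wide; open, the fingers measure 114 mm over their backs; the gripper's body (76 mm by 85 mm) begins 54 mm behind the grasp point. The pads swing forward as they close: fully open they stand 13 mm farther back than shut.
Start: joints at [1.183, 0.087, 0.176, 1.66, 0, 1.571], TCP at [207.981, 509.157, 248.284] pointing down, gripper open.
Joint ranges: [-3.13, 3.13], [-0.85, 1.81], [-1.15, 1.24], [-2.2, 2.28], [-1.44, 1.52], [-3.14, 3.14]. Speed limits (rad/s): [2.22, 2.22, 2.57, 3.14, 3.14, 3.14].

INTERFACE

Orientations are given as a rotation vector (axis times angle).
In Python, from cell import robot gives the robot as it stands.
- The arm moves only by the tool drive_tool, never from a script. Its arguments are lists of equal length, an entry for each row: "turn": the turn, a rotation vector about the tool's x, y, z in degrees, a list of three; "dp": the shift along the tool's x, y, z in m, a list of three; "gripper": the opening, from 0 (shut) to 1 (fully open). In form: {"turn": [[rx, ry, rz], ...], "dp": [[x, y, z], ...], "gripper": [gripper, ...]}. A call has 1 to 10 rows; each row is the pose to reach, as a shift and turn from the pose measured when the call began, along the tool's axes at that moment; what a row does not reach only later rows make up. A row lasts 1/8 s, in which the tool goes at most 62.5 mm and 10.7 degrees, less where a joint would pass 70% of its speed; a pose out of reach is approached as far as the arm can. A call with a gripper value outside its range is refused whole. The fingers move at their own pace and stop on an object; the grip force is fixed at half the most. Time passes only in rows, so rows that repeat a pose let the fingers close. It gives the time, the measured TCP pose, the force and the opening at its end, in the units of the state.
- robot.observe(): the state, without advancing time (a new reading comes with each control period).
- robot.read_camera(name): name is "side" or "top" or "wrist"; returns the picture (400x640x3 uint8, blue, green, red); there is no depth.
- robot.camera_info(name): a dict with "K" (3x3 intrinsics, pixels), "R" (3x3) and "t" (3): a world point X has camera coordinates R X + t; the wrist camera has in their place "hand_eye" (4x4, takes a point from camera to tool coordinates, whose origin is the TCP and whose axes are the tool frame's). Camera axes: x right, y down, z forward; pixel columns grow to the right and rows downward; lengths in mm; the calibration is good to about 2 mm. The wrist camera is an equidistant fisheye: a pixel r from the principal point sees the ray r / f radians off the axis. A picture is of the moment at which its call begins: read the wrist's pose just before it. camera_info takes no time and is no camera call.
- robot.close_job(): hands the job in, once; it reports no verdict.
The state is a dict: "clock": time; "joints": joint angles; "dq": joint speeds; "joint_torque": joint torques, N m; "eef_pos": TCP position; "orientation": TCP orientation; "force": force on the tool from outside, world axes, zero at the start; "moment": the same for the moment, N m; "grip_width": finger opening in mm.
Only numpy, scipy, OpenCV 4.12 (cv2) and the standard library are available. Lean on these libraries where they do the work, as an engineer would, in place of code of your own. Each camera call takes 0.05 s, during which the arm holds its last target.

## Working session

There is one attempt and no reset: what is moved stays moved. The work goes in short steps, Python scripts to look and compute and a tool call to move; the robot and the scene stay as the last step left them, time stands still between calls to the robot, and variables do not carry over. Pictures are saved under pics/ and viewed, and the job is handed in when it is done.

Besides the shell and the picture viewer there is one more tool, called after ">>>" as a command line: name --argument value ..., lists and objects as JSON in quotes. drive_tool: Moves the arm, as the interface text tells. Its arguments: {"type":"object","properties":{"turn":{"type":"array"},"dp":{"type":"array"},"gripper":{"type":"array"}},"required":["turn","dp","gripper"]}

```bash
ls; mkdir -p pics
python3 - <<'E'
from cell import robot
import cv2
print(robot.observe())
for n in ["top","side","wrist"]:
    print(n,robot.camera_info(n))
    cv2.imwrite(f"pics/{n}0.png",robot.read_camera(n))
E
```

```text
pics
{'clock': 0.0, 'joints': array([1.18304744e+00, 8.74699803e-02, 1.75123370e-01, 1.65981457e+00,
       1.83723528e-05, 1.57077676e+00]), 'dq': array([-2.31662505e-03, -3.09681548e-04, -7.83589417e-04,  1.97525357e-03,
       -3.50626681e-05, -1.17729536e-03]), 'joint_torque': array([-8.64498143e-04, -5.20384347e+01,  4.64806902e+01,  1.59660674e-02,
       -9.59685008e-05, -1.52619157e-05]), 'eef_pos': array([207.87195926, 508.9718689 , 247.57209496]), 'orientation': array([-0.91979137,  1.36921483,  0.918562  ]), 'force': array([-0.00393629, -0.73018558,  0.29890821]), 'moment': array([-0.01078126, -0.04157806, -0.01622123]), 'grip_width': 85.18728392518652}
top {'K': array([[395.28066681,   0.        , 321.7268727 ],
       [  0.        , 395.28066681, 207.61199279],
       [  0.        ,   0.        ,   1.        ]]), 'R': array([[-0.01680803, -0.99982885, -0.00773056],
       [-0.99644327,  0.01738863, -0.08245272],
       [ 0.08257304,  0.00631719, -0.99656499]]), 't': array([  10.73498067,  540.90349282, 1041.32402511])}
side {'K': array([[493.05086676,   0.        , 321.1711405 ],
       [  0.        , 493.05086676, 208.18970913],
       [  0.        ,   0.        ,   1.        ]]), 'R': array([[ 0.81123226, -0.5846918 ,  0.00614158],
       [-0.43803853, -0.61464833, -0.65599518],
       [ 0.38732992,  0.52947421, -0.75474009]]), 't': array([-432.09198469,  307.11285447, 1091.42645164])}
wrist {'K': array([[309.70691629,   0.        , 323.560722  ],
       [  0.        , 309.70691629, 199.49855251],
       [  0.        ,   0.        ,   1.        ]]), 'hand_eye': array([[ 9.58493926e-05, -2.66437297e-01,  9.63852249e-01,
        -1.26624485e+02],
       [ 1.49663545e-04, -9.63852239e-01, -2.66437309e-01,
         6.76008032e+01],
       [ 9.99999984e-01,  1.69791399e-04, -5.25087011e-05,
        -1.57791056e-01],
       [ 0.00000000e+00,  0.00000000e+00,  0.00000000e+00,
         1.00000000e+00]])}
```

View pics/top0.png

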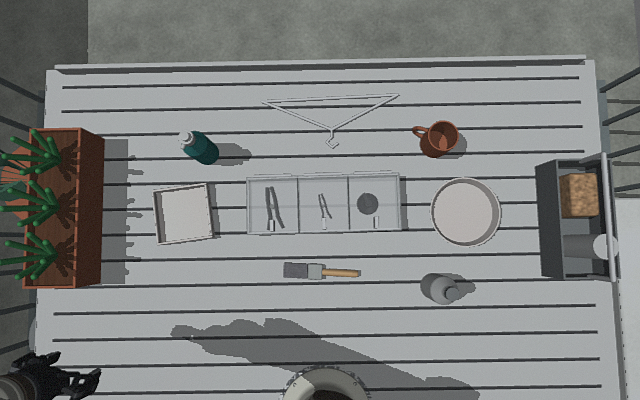

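View pics/side0.png

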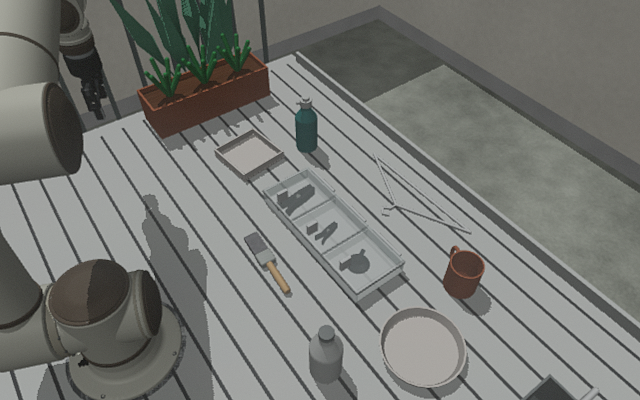

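View pics/wrist0.png

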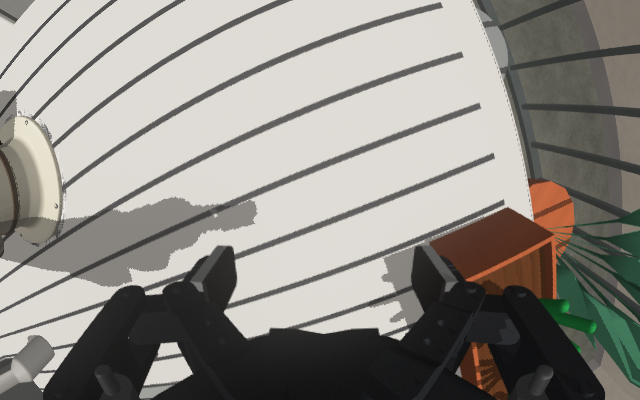

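The top view shows the box at columns 246–401. The big peg is in the left (+y) compartment near (273,208), the small peg in the middle near (324,206), and the hook on the right near (367,203). The dish is at (466,212) on the −y side. I'll zoom in next.

```bash
cat > h.py <<'E'
import numpy as np, cv2
from cell import robot
from scipy.spatial.transform import Rotation as Ro
CI={n:robot.camera_info(n) for n in("top","side","wrist")}
def ray(n,u,v,pose=None):
    c=CI[n];K=c["K"]
    x=(u-K[0,2])/K[0,0];y=(v-K[1,2])/K[1,1]
    if n=="wrist":
        r=np.hypot(x,y);d=np.array([x/r*np.sin(r),y/r*np.sin(r),np.cos(r)])
        H=c["hand_eye"];p,R=pose
        return p+R@H[:3,3],R@(H[:3,:3]@d)
    d=c["R"].T@np.array([x,y,1]);return -c["R"].T@c["t"],d/np.linalg.norm(d)
def onz(n,u,v,z,pose=None):
    o,d=ray(n,u,v,pose);return o+d*(z-o[2])/d[2]
def tri(rs):
    A=0;b=0
    for o,d in rs:
        P=np.eye(3)-np.outer(d,d)/(d@d);A=A+P;b=b+P@o
    X=np.linalg.solve(A,b)
    return X,[np.linalg.norm(np.cross(X-o,d/np.linalg.norm(d))) for o,d in rs]
def proj(n,X,pose=None):
    c=CI[n];K=c["K"];X=np.asarray(X,float)
    if n=="wrist":
        p,R=pose;H=c["hand_eye"];q=H[:3,:3].T@(R.T@(X-p)-H[:3,3])
        th=np.arctan2(np.hypot(q[0],q[1]),q[2]);f=K[0,0]*th/np.hypot(q[0],q[1])
        return K[0,2]+f*q[0],K[1,2]+f*q[1]
    q=K@(c["R"]@X+c["t"]);return q[:2]/q[2]
def pose():
    s=robot.observe();return s["eef_pos"],Ro.from_rotvec(s["orientation"]).as_matrix()
def zoom(img,x0,y0,x1,y1,k,name):
    cv2.imwrite(f"pics/{name}.png",cv2.resize(img[y0:y1,x0:x1],None,fx=k,fy=k,interpolation=cv2.INTER_CUBIC))
E
python3 - <<'E'
from h import *
t=cv2.imread("pics/top0.png");s=cv2.imread("pics/side0.png")
zoom(t,240,165,410,245,4.5,"tz0");zoom(s,250,150,420,310,3.7,"sz0")
E
```

```text
(no output)
```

View pics/tz0.png

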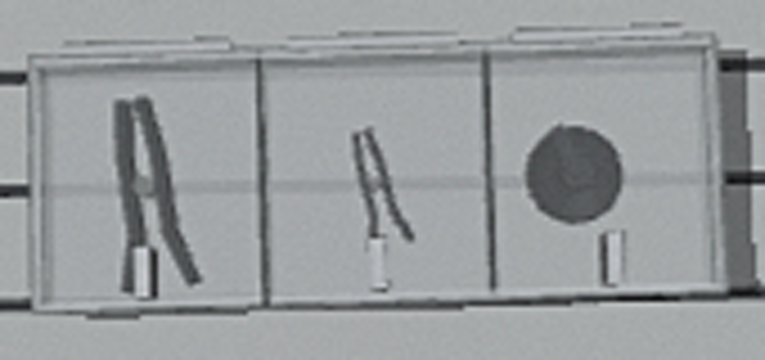

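View pics/sz0.png

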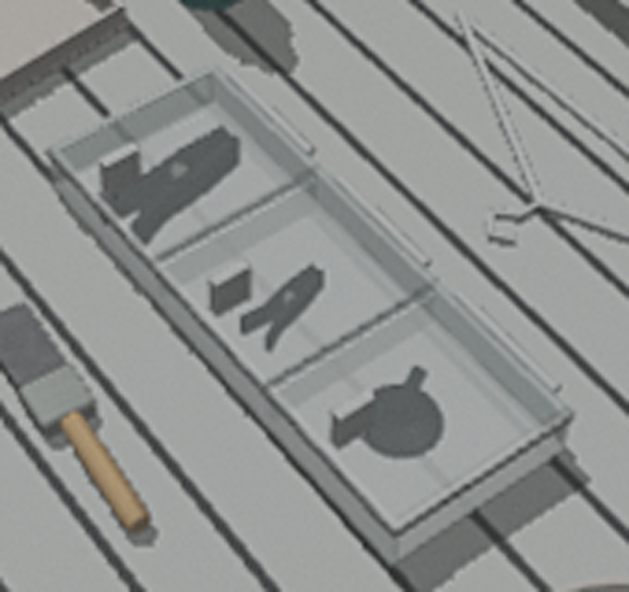

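Left compartment confirmed: the big peg's handles are toward the robot and its jaws point away. Next I'll measure the box axes, tab, peg and dish.

Run:
```python
from h import *
np.set_printoptions(precision=1,suppress=True)
T=lambda x,y:((x+.5)/4.5-.5+240,(y+.5)/4.5-.5+165)
S=lambda x,y:((x+.5)/3.7-.5+250,(y+.5)/3.7-.5+150)
# lid top/box rim corners
for nm,a in dict(nl=(35,310),nr=(728,292),fl=(30,57),fr=(716,38)).items():
    print(nm,onz("top",*T(*a),45))
for nm,b in dict(nl=(52,155),fl=(213,72),fr=(572,417),nr=(398,532)).items(): print("side",nm,onz("side",*S(*b),45))
# tab tops
for nm,a,b in (("L",(145,246),(120,160)),("M",(379,238),(230,278)),("R",(613,232),(350,413))):
    print(nm,tri([ray("top",*T(*a)),ray("side",*S(*b))]),onz("top",*T(*a),87),onz("side",*S(*b),87))
# peg pts at z=33 top (lid refraction none)
for a in ((122,100),(145,100),(143,183),(130,290),(195,280)): print(a,onz("top",*T(*a),33),onz("top",*T(*a),19))
# dish
t=cv2.imread("pics/top0.png");s=cv2.imread("pics/side0.png")
for n,im,(x0,y0,x1,y1) in(("top",t,(425,170,510,255)),("side",s,(370,300,480,392))):
    zoom(im,x0,y0,x1,y1,6,"d"+n)
```

```text
nl [474.4 197.5  45. ]
nr [ 478.  -206.2   45. ]
fl [623.4 200.2  45. ]
fr [ 627.4 -204.1   45. ]
side nl [474.5 187.1  45. ]
side fl [620.3 189.9  45. ]
side fr [ 628.7 -209.1   45. ]
side nr [ 482.4 -210.8   45. ]
L (array([505.4, 132.2,  68.9]), [np.float64(4.5530183972810185), np.float64(4.553018397281008)]) [508.3 127.4  87. ] [493.3 120.   87. ]
M (array([507.7,  -1.4,  67.7]), [np.float64(4.575005612481865), np.float64(4.575005612481968)]) [510.5  -3.8  87. ] [494.9 -12.1  87. ]
R (array([ 508.5, -135.1,   64.5]), [np.float64(5.205704191470077), np.float64(5.205704191470131)]) [ 511.6 -134.9   87. ] [ 493.5 -144.6   87. ]
(122, 100) [598.5 147.8  33. ] [600.5 149.8  19. ]
(145, 100) [598.3 134.1  33. ] [600.2 135.9  19. ]
(143, 183) [548.7 135.6  33. ] [550.  137.5  19. ]
(130, 290) [485.5 143.7  33. ] [485.9 145.6  19. ]
(195, 280) [490.7 105.2  33. ] [491.2 106.7  19. ]
```

View pics/dtop.png

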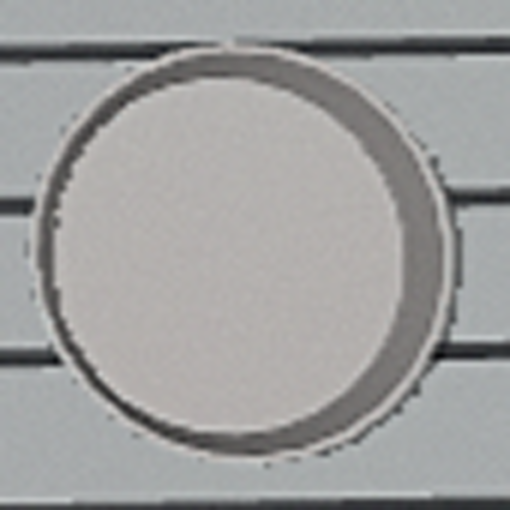

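View pics/dside.png

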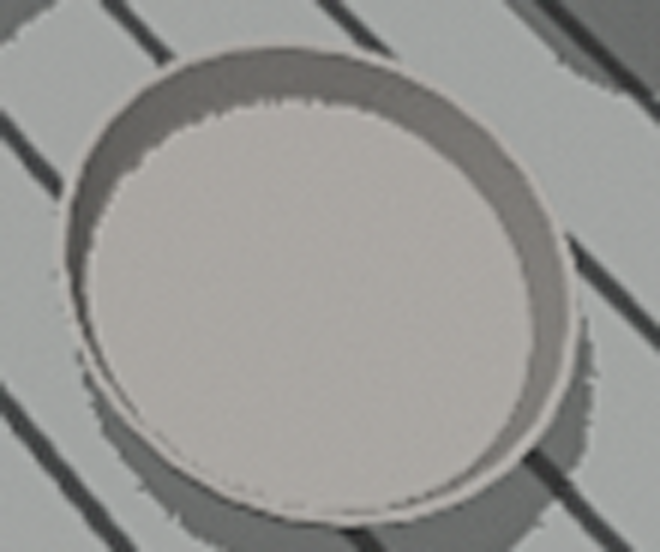

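```bash
cat >> h.py <<'E'
def Rdown(yaw=0,pitch=0,flip=False):
    # tool x down (pitch: tilt fingers toward +x by deg), tool z along box +y rotated by yaw deg
    x=np.array([np.sin(np.radians(pitch)),0,-np.cos(np.radians(pitch))]);z=np.array([0,1.,0])
    R=np.column_stack([x,np.cross(z,x),z])
    if flip: R=R@np.diag([1,-1,-1])
    return Ro.from_euler('z',yaw,degrees=True).as_matrix()@R
def mv(p,R,st=None):
    p0,R0=st if st else pose()
    print("turn",np.round(np.degrees(Ro.from_matrix(R0.T@R).as_rotvec()),2),"dp",np.round(R0.T@(np.asarray(p,float)-p0)/1000,4))
E
python3 - <<'E'
from h import *
p,R=pose();print(np.round(R,2))
for f in(0,1): mv([460,125,250],Rdown(0.7,0,f))
p0=[466,212]
# dish rim fit: outer contour points in top view & side
for n,pts,x0,y0 in(("top",[(33,245),(455,255),(240,43),(245,462)],425,170),("side",[(62,250),(580,290),(285,45),(350,525)],370,300)):
    for a in pts: print(n,np.round(onz(n,(a[0]+.5)/6-.5+x0,(a[1]+.5)/6-.5+y0,28),1))
E
```

```text
[[-0.   -0.93  0.38]
 [-0.    0.38  0.93]
 [-1.    0.   -0.  ]]
turn [-2.292e+01 -6.000e-02 -1.000e-02] dp [-0.002  -0.3786 -0.2602]
turn [ 1.5708e+02 -2.0000e-02  8.0000e-02] dp [-0.002  -0.3786 -0.2602]
top [ 528.  -287.7   28. ]
top [ 520.3 -474.5   28. ]
top [ 617.  -383.7   28. ]
top [ 430.4 -377.2   28. ]
side [ 455.1 -326.1   28. ]
side [ 596.8 -446.6   28. ]
side [ 578.9 -311.4   28. ]
side [ 469.8 -460.4   28. ]
```

>>> drive_tool --turn '[[-8, 0, 0], [-16, 0, 0], [-23, 0, 0], [-23, 0, 0], [-23, 0, 0], [-23, 0, 0], [-23, 0, 0], [-23, 0, 0], [-23, 0, 0], [-23, 0, 0]]' --dp '[[0, -0.05, -0.034], [0, -0.1, -0.069], [0, -0.15, -0.103], [0, -0.2, -0.137], [0, -0.25, -0.172], [0, -0.3, -0.206], [0, -0.35, -0.24], [0, -0.379, -0.26], [0, -0.379, -0.26], [0, -0.379, -0.26]]' --gripper '[1, 1, 1, 1, 1, 1, 1, 1, 1, 1]'

```text
clock: 1.4
eef_pos: [460.2, 125.2, 247.8]
orientation: [-1.219, 1.204, 1.219]
force: [-1.0, -1.0, 0.5]
grip_width: 85.1
```

Run:
```python
from h import *
p,R=pose();np.savez("w1.npz",p=p,R=R);print(p,robot.observe()["clock"],robot.observe()["joints"])
cv2.imwrite("pics/w1.png",robot.read_camera("wrist"))
```

```text
[460.2161114  125.17630843 247.83511362] 1.4 [ 2.65906161e-01 -8.62767216e-02  1.80418317e-03  1.66003487e+00
 -5.98242748e-04  2.52675769e-01]
```

View pics/w1.png

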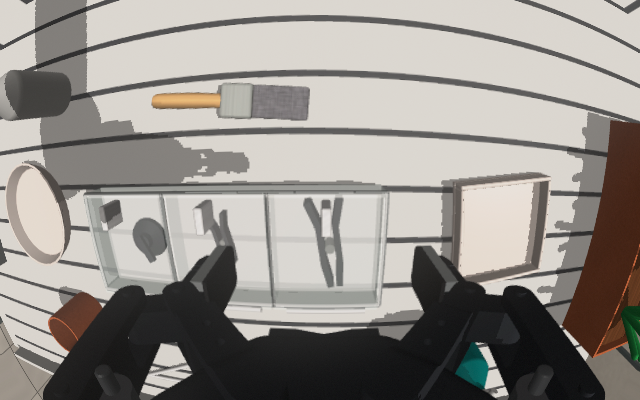

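The wrist picture shows the left compartment at about (270–386, 193–305), its tab at (326,217) and the peg between (322,200) and (333,285). I'll zoom in.

Run:
```python
from h import *
zoom(cv2.imread("pics/w1.png"),255,180,400,315,5,"w1z")
```

```text
(no output)
```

View pics/w1z.png

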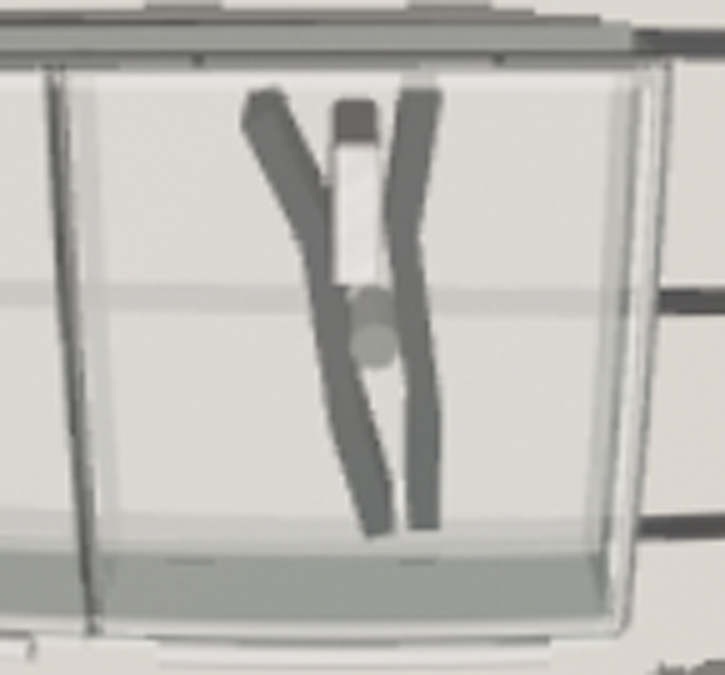

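Run:
```python
from h import *
np.set_printoptions(precision=1,suppress=True)
d=np.load("w1.npz");P=(d["p"],d["R"])
W=lambda x,y:((x+.5)/5-.5+255,(y+.5)/5-.5+180)
T=lambda x,y:((x+.5)/4.5-.5+240,(y+.5)/4.5-.5+165)
w=lambda a,z:onz("wrist",*W(*a),z,P)
print("tab near/far",w((355,142),87),w((357,285),87))
print("tri far", tri([ray("wrist",*W(357,285),P),ray("top",*T(145,246))]))
print("tri near", tri([ray("wrist",*W(355,142),P),ray("top",*T(145,297))]))
print("base front",w((355,98),51))
print("peg handle ends",w((262,92),33),w((420,88),33))
print("peg jaw ends",w((378,535),33),w((425,528),33))
print("pin top", w((375,347),33), tri([ray("wrist",*W(375,347),P),ray("top",*T(144,183))]))
print("box nearleft, farleft",w((670,65),45),w((625,632),45), "divider near/far",w((55,65),45),w((92,632),45))
```

```text
tab near/far [480.4 127.2  87. ] [510.3 128.1  87. ]
tri far (array([508.3, 127.4,  91.5]), [np.float64(0.6142487029701807), np.float64(0.6142487029702053)])
tri near (array([479.7, 127.2,  89.5]), [np.float64(0.06334863180638851), np.float64(0.06334863180641315)])
base front [481.4 127.4  51. ]
peg handle ends [485.2 106.3  33. ] [483.8 142.4  33. ]
peg jaw ends [601.9 135.3  33. ] [599.8 147.2  33. ]
pin top [548.6 133.4  33. ] (array([548.4, 134.1,  34.1]), [np.float64(0.7774610301862988), np.float64(0.7774610301862892)])
box nearleft, farleft [474.5 197.5  45. ] [625.1 199.5  45. ] divider near/far [476.4  60.8  45. ] [626.7  62.   45. ]
```

The views agree: tab centre is about (495,127.6) with its top near z 88, hinge x≈624.5, box yaw about 0.7°, peg centre (543,133) with yaw 8.2°, and dish centre (524,−383). Next I'll go to the tab.

Run:
```python
from h import *
mv([495,127.6,110],Rdown(0.7)); mv([495,127.6,77],Rdown(0.7))
print(onz("top",438,290,0),onz("top",452,291,170), onz("side",327,372,0))
```

```text
turn [ 0.12 -0.05 -0.04] dp [ 0.1379 -0.035   0.0016]
turn [ 0.12 -0.05 -0.04] dp [ 0.1709 -0.0351  0.0017]
[ 314.61559645 -307.98417299    0.        ] [ 333.6352258  -292.06409708  170.        ] [ 327.97890572 -305.32062866    0.        ]
```

>>> drive_tool --turn '[[0, 0, 0], [0, 0, 0], [0, 0, 0], [0, 0, 0], [0, 0, 0], [0, 0, 0], [0, 0, 0], [0, 0, 0]]' --dp '[[0.04, -0.02, 0.001], [0.09, -0.035, 0.0015], [0.138, -0.035, 0.0015], [0.155, -0.035, 0.0015], [0.171, -0.035, 0.0015], [0.171, -0.035, 0.0015], [0.171, -0.035, 0.0015], [0.171, -0.035, 0.0015]]' --gripper '[0.6, 0.5, 0.5, 0.5, 0.5, 0.5, 0.5, 0.5]'

```text
clock: 2.45
eef_pos: [495.6, 127.6, 78.2]
orientation: [-1.22, 1.202, 1.219]
force: [-0.4, -0.2, 0.0]
grip_width: 42.3
```

Run:
```python
from h import *
print(robot.observe()["clock"],robot.observe()["force"],robot.observe()["grip_width"],pose()[0])
im=robot.read_camera("wrist");zoom(im,180,150,480,350,2.6,"w2")
```

```text
2.45 [-0.44672329 -0.18476782  0.03641846] 42.29119801340313 [495.58531937 127.58175601  78.18137404]
```

View pics/w2.png

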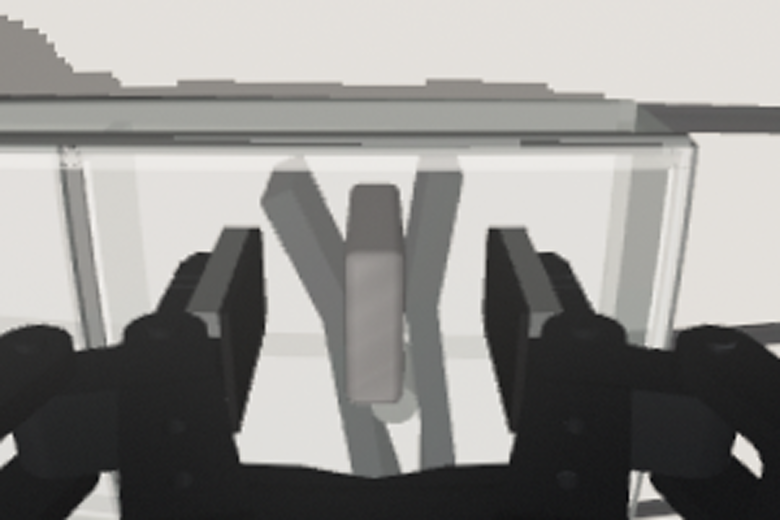

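The tab (346–405 across) sits centred between the pads, so I'll close on it.

>>> drive_tool --turn '[[0, 0, 0], [0, 0, 0], [0, 0, 0], [0, 0, 0], [0, 0, 0]]' --dp '[[0, 0, 0], [0, 0, 0], [0, 0, 0], [0, 0, 0], [0, 0, 0]]' --gripper '[0, 0, 0, 0, 0]'

```text
clock: 3.12
eef_pos: [495.6, 127.6, 78.3]
orientation: [-1.22, 1.202, 1.218]
force: [-1.7, 1.0, 4.5]
grip_width: 8.8
```

Run:
```python
from h import *
s=robot.observe();p,R=pose();print(s["force"],s["moment"],s["grip_width"],p)
# arc: grip = TCP+ -2*x ; hinge
h=np.array([624.7,45]);g0=np.array([p[0],p[2]+2])-h
for th in range(10,106,5):
    t=np.radians(th);g=np.array([np.cos(t)*g0[0]+np.sin(t)*g0[1],-np.sin(t)*g0[0]+np.cos(t)*g0[1]])
    q=g+h;w=np.array([q[0],p[1]+ (q[0]-p[0])*0.012,q[1]-2])
    print(th,np.round(R.T@(w-p)/1000,4))
```

```text
[-1.68739137  1.00919823  4.4829768 ] [ 0.01750106  0.23406543 -0.05891967] 8.78178196556607 [495.64597038 127.58135403  78.34472366]
10 [-0.0219 -0.0081 -0.    ]
15 [-0.0322 -0.0136 -0.    ]
20 [-0.042  -0.0199 -0.0001]
25 [-0.0512 -0.0271 -0.0001]
30 [-0.0597 -0.0351 -0.0001]
35 [-0.0676 -0.0437 -0.0001]
40 [-0.0746 -0.053  -0.0001]
45 [-0.0808 -0.0629 -0.0002]
50 [-0.0861 -0.0733 -0.0002]
55 [-0.0905 -0.0841 -0.0002]
60 [-0.094  -0.0953 -0.0002]
65 [-0.0964 -0.1067 -0.0002]
70 [-0.0978 -0.1183 -0.0003]
75 [-0.0983 -0.1299 -0.0003]
80 [-0.0977 -0.1416 -0.0003]
85 [-0.0961 -0.1532 -0.0003]
90 [-0.0935 -0.1645 -0.0004]
95 [-0.0899 -0.1757 -0.0004]
100 [-0.0853 -0.1864 -0.0004]
105 [-0.0799 -0.1967 -0.0004]
```

>>> drive_tool --turn '[[0, 0, 0], [0, 0, 0], [0, 0, 0], [0, 0, 0], [0, 0, 0], [0, 0, 0]]' --dp '[[-0.011, -0.003, 0], [-0.022, -0.008, 0], [-0.032, -0.0135, 0], [-0.042, -0.02, 0], [-0.051, -0.027, 0], [-0.06, -0.035, 0]]' --gripper '[0, 0, 0, 0, 0, 0]'

```text
clock: 3.88
eef_pos: [531.1, 128.0, 138.7]
orientation: [-1.22, 1.202, 1.218]
force: [2.0, 2.9, -11.4]
grip_width: 8.9
```

Run:
```python
from h import *
s=robot.observe();print(s["force"],s["moment"],s["grip_width"])
a=robot.read_camera("side");zoom(a,220,120,420,300,3.2,"s3")
p,R=pose();p0=np.array([495.65,127.58,78.34])
h=np.array([624.7,45]);g0=np.array([p0[0],p0[2]+2])-h
for th in (30,40,45,50,60,70,80,90,95,100):
    t=np.radians(th);g=np.array([np.cos(t)*g0[0]+np.sin(t)*g0[1],-np.sin(t)*g0[0]+np.cos(t)*g0[1]])
    q=g+h;w=np.array([q[0],p0[1]+ (q[0]-p0[0])*0.012,q[1]-2])
    print(th,np.round(R.T@(w-p)/1000,4))
```

```text
[  2.03596999   2.85874597 -11.38347864] [0.31669395 0.13852729 0.01135088] 8.875231223931568
30 [ 0.0017  0.0017 -0.0001]
40 [-0.0131 -0.0163 -0.0001]
45 [-0.0193 -0.0262 -0.0002]
50 [-0.0246 -0.0366 -0.0002]
60 [-0.0324 -0.0586 -0.0002]
70 [-0.0362 -0.0816 -0.0003]
80 [-0.036  -0.1049 -0.0003]
90 [-0.0318 -0.1278 -0.0004]
95 [-0.0282 -0.1389 -0.0004]
100 [-0.0236 -0.1497 -0.0004]
```

View pics/s3.png

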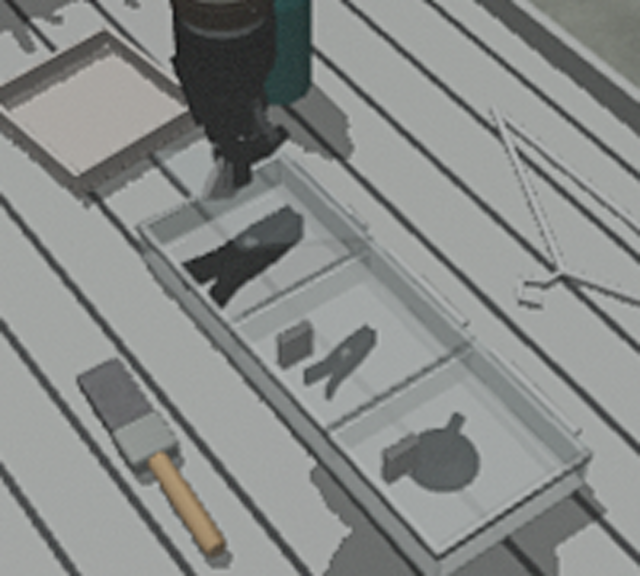

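The left lid is rising with the gripper, and the peg is now visible uncovered. Continuing.

>>> drive_tool --turn '[[0, 0, 0], [0, 0, 0], [0, 0, 0], [0, 0, 0], [0, 0, 0], [0, 0, 0], [0, 0, 0], [0, 0, 0], [0, 0, 0], [0, 0, 0]]' --dp '[[-0.007, -0.008, 0], [-0.013, -0.0163, 0], [-0.0193, -0.0262, 0], [-0.0246, -0.0366, 0], [-0.0324, -0.0586, 0], [-0.0362, -0.0816, 0], [-0.036, -0.105, 0], [-0.0318, -0.128, 0], [-0.028, -0.139, -0.0004], [-0.0236, -0.1497, -0.0004]]' --gripper '[0, 0, 0, 0, 0, 0, 0, 0, 0, 0]'

```text
clock: 5.18
eef_pos: [683.0, 130.1, 165.6]
orientation: [-1.222, 1.198, 1.216]
force: [-4.7, 1.8, 2.8]
grip_width: 8.8
```

>>> drive_tool --turn '[[0, 0, 0]]' --dp '[[0, 0, 0]]' --gripper '[0]'

```text
clock: 5.3
eef_pos: [683.4, 130.2, 165.4]
orientation: [-1.221, 1.198, 1.216]
force: [-6.5, 1.0, -9.1]
grip_width: 8.9
```

Run:
```python
from h import *
s=robot.observe();print(s["clock"],s["force"],s["moment"],s["grip_width"],s["joints"])
a=robot.read_camera("side");zoom(a,220,80,460,300,2.7,"s4")
p,R=pose();print(p); d=p[[0,2]]+[0,2]-[624.7,45]; print(np.linalg.norm(d),np.degrees(np.arctan2(d[1],-d[0]))-15)
```

```text
5.3 [-6.50509677  0.99675547 -9.08773846] [ 0.13846666  1.35577136 -0.00455124] 8.921835007086232 [ 1.88275985e-01  4.28894193e-01  4.27963129e-01  1.56458724e+00
 -1.96526493e-04  1.74175791e-01]
[683.17155179 130.14081891 165.40684766]
135.65529375614565 100.53296795112588
```

View pics/s4.png

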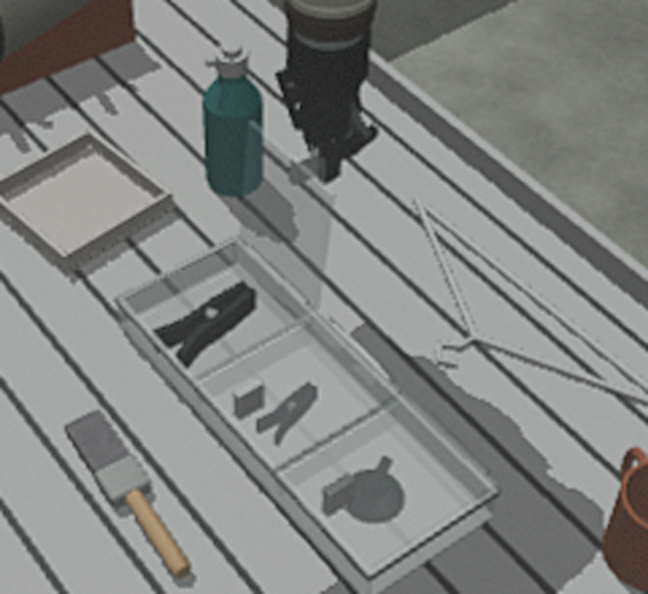

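The lid stands just past upright, about 100° by the arc. Release and go up.

>>> drive_tool --turn '[[0, 0, 0], [0, 0, 0], [0, 0, 0], [0, 0, 0], [0, 0, 0], [0, 0, 0], [0, 0, 0], [0, 0, 0]]' --dp '[[0, 0, 0], [0, 0, 0], [0, 0, 0], [0, 0, 0], [-0.03, 0, 0], [-0.08, 0, 0], [-0.11, 0, 0], [-0.11, 0, 0]]' --gripper '[0.5, 0.5, 0.5, 0.5, 0.5, 0.5, 0.5, 0.5]'

```text
clock: 6.35
eef_pos: [683.3, 130.1, 278.5]
orientation: [-1.223, 1.194, 1.213]
force: [-0.3, -0.7, -0.7]
grip_width: 42.5
```

Run:
```python
from h import *
s=robot.observe();print(s["force"],s["grip_width"],pose()[0])
mv([500,128,265],Rdown(8.2))
```

```text
[-0.30190833 -0.6826263  -0.7306664 ] 42.54900507229536 [683.31067936 130.14897796 278.53566494]
turn [-7.39  0.04  0.59] dp [0.0117 0.1835 0.0004]
```

>>> drive_tool --turn '[[-2, 0, 0], [-4, 0, 0], [-7.5, 0, 0.5], [-7.5, 0, 0.5], [-7.5, 0, 0.5], [-7.5, 0, 0.5]]' --dp '[[0, 0.05, 0], [0, 0.1, 0], [0.006, 0.15, 0], [0.012, 0.184, 0], [0.012, 0.184, 0], [0.012, 0.184, 0]]' --gripper '[0.6, 0.6, 0.6, 0.6, 0.6, 0.6]'

```text
clock: 7.1
eef_pos: [499.9, 127.6, 264.3]
orientation: [-1.315, 1.135, 1.314]
force: [0.2, 0.8, 0.1]
grip_width: 51.3
```

Run:
```python
from h import *
p,R=pose();np.savez("w5.npz",p=p,R=R);print(p)
im=robot.read_camera("wrist");cv2.imwrite("pics/w5.png",im);zoom(im,250,170,410,310,4.5,"w5z")
im=robot.read_camera("top");cv2.imwrite("pics/t5.png",im);zoom(im,235,155,335,250,6,"t5z")
```

```text
[499.93112208 127.60218758 264.27456515]
```

View pics/w5z.png

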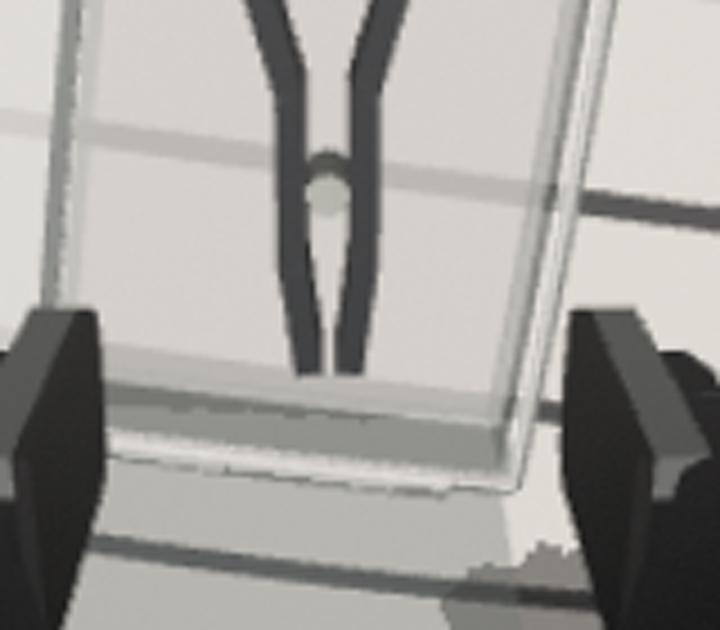

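View pics/t5z.png

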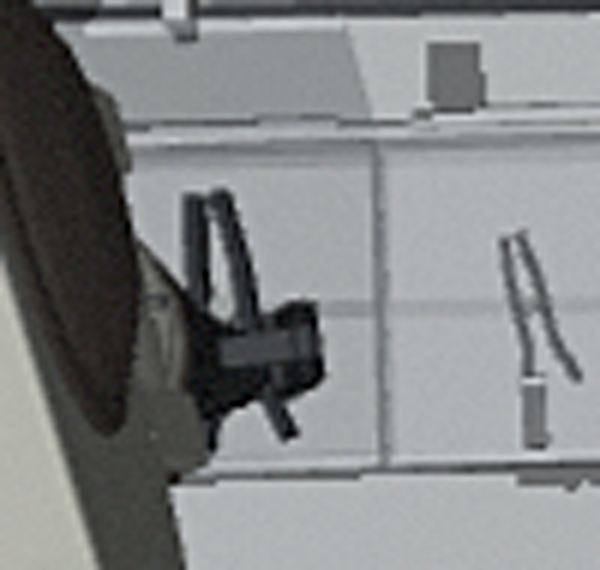

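The peg lies straight along the tool's axis in the wrist view, with jaws mid at (331,375) and pin at (327,195) in the zoom. That confirms the yaw.

Run:
```python
from h import *
np.set_printoptions(precision=1,suppress=True)
d=np.load("w5.npz");P=(d["p"],d["R"]);d1=np.load("w1.npz");P1=(d1["p"],d1["R"])
W=lambda x,y:((x+.5)/4.5-.5+250,(y+.5)/4.5-.5+170)
W1=lambda x,y:((x+.5)/5-.5+255,(y+.5)/5-.5+180)
for a in((331,375),(327,197),(328,100),(275,110),(382,110)): print(a,onz("wrist",*W(*a),33,P))
print(tri([ray("wrist",*W(327,197),P),ray("wrist",*W1(375,347),P1)]))
c=np.radians(8.2);
for z in(110,26): mv([543,133.0,z],Rdown(8.2))
```

```text
(331, 375) [601.2 142.   33. ]
(327, 197) [548.8 133.3  33. ]
(328, 100) [522.1 129.6  33. ]
(275, 110) [526.8 116.1  33. ]
(382, 110) [522.7 144.2  33. ]
(array([549.4, 133.4,  31.3]), [np.float64(0.06283610032300804), np.float64(0.06283610032300432)])
turn [0.1 0.  0.1] dp [ 0.2 -0.  -0. ]
turn [0.1 0.  0.1] dp [ 0.2 -0.  -0. ]
```

Run:
```python
from h import *
for z in(110,50,26): mv([543,132.7,z],Rdown(8.2))
```

```text
turn [0.09 0.03 0.07] dp [ 0.1542 -0.0427 -0.0012]
turn [0.09 0.03 0.07] dp [ 0.2142 -0.0427 -0.0012]
turn [0.09 0.03 0.07] dp [ 0.2382 -0.0426 -0.0012]
```

>>> drive_tool --turn '[[0, 0, 0], [0, 0, 0], [0, 0, 0], [0, 0, 0], [0, 0, 0], [0, 0, 0], [0, 0, 0], [0, 0, 0], [0, 0, 0]]' --dp '[[0.05, -0.03, -0.001], [0.1, -0.0425, -0.001], [0.154, -0.0425, -0.001], [0.18, -0.0425, -0.001], [0.205, -0.0425, -0.001], [0.225, -0.0425, -0.001], [0.238, -0.0425, -0.001], [0.238, -0.0425, -0.001], [0.238, -0.0425, -0.001]]' --gripper '[0.6, 0.6, 0.6, 0.6, 0.6, 0.6, 0.6, 0.6, 0.6]'

```text
clock: 8.32
eef_pos: [543.4, 133.0, 27.0]
orientation: [-1.315, 1.135, 1.314]
force: [-0.7, 0.3, 0.5]
grip_width: 51.3
```

>>> drive_tool --turn '[[0, 0, 0], [0, 0, 0], [0, 0, 0], [0, 0, 0], [0, 0, 0]]' --dp '[[0, 0, 0], [0, 0, 0], [0, 0, 0], [0, 0, 0], [0, 0, 0]]' --gripper '[0, 0, 0, 0, 0]'

```text
clock: 8.95
eef_pos: [544.1, 133.2, 28.2]
orientation: [-1.316, 1.133, 1.312]
force: [0.2, 0.4, 7.6]
grip_width: 26.8
```

Run:
```python
from h import *
print(robot.observe()["force"])
im=robot.read_camera("wrist");zoom(im,180,100,480,350,2.4,"w6")
```

```text
[0.21926055 0.35168478 7.60158749]
```

View pics/w6.png

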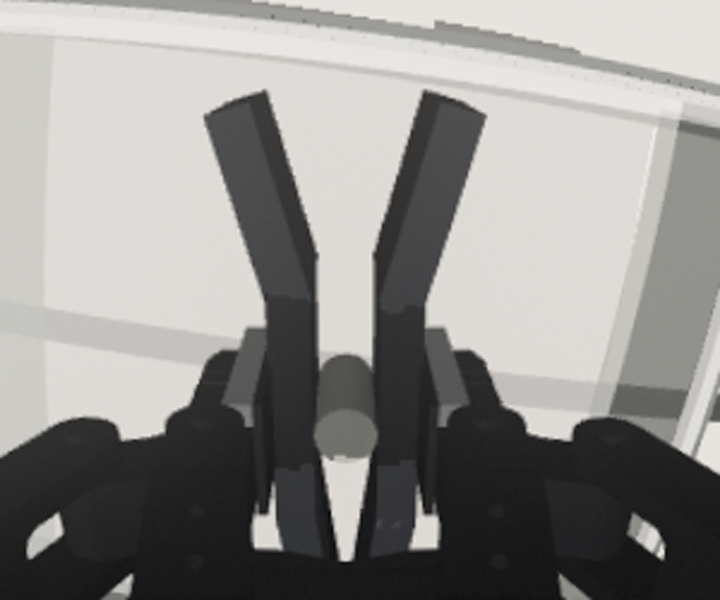

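Grip is good: 26.8 mm opening, peg centred with the pin at (345,435) in the zoom. Before the carry I'll check the arm's clearance over the detergent, so I'll view the whole side picture after the lift.

>>> drive_tool --turn '[[0, 0, 0], [0, 0, 0], [0, 0, 0], [0, 0, 0], [0, 0, 0], [0, 0, 0]]' --dp '[[-0.015, 0, 0], [-0.035, 0, 0], [-0.065, 0, 0], [-0.1, 0, 0], [-0.13, 0, 0], [-0.13, 0, 0]]' --gripper '[0, 0, 0, 0, 0, 0]'

```text
clock: 9.75
eef_pos: [544.7, 133.3, 161.7]
orientation: [-1.318, 1.129, 1.309]
force: [-0.4, -0.1, -1.1]
grip_width: 26.8
```

Run:
```python
from h import *
s=robot.observe();print(s["force"],s["grip_width"],s["joints"],s["clock"])
cv2.imwrite("pics/s7.png",robot.read_camera("side"))
for p in([524,-383,155],[524,-383,29]): mv(p,Rdown(8.2)); mv(p,Rdown(-20))
```

```text
[-0.37372839 -0.11248704 -1.13583157] 26.768169538000482 [2.39777176e-01 8.80300117e-02 9.85103771e-03 1.48338217e+00
 4.41307266e-04 9.50619127e-02] 9.75
turn [0.09 0.06 0.37] dp [ 0.0034  0.0943 -0.5078]
turn [28.29  0.15  0.35] dp [ 0.0034  0.0943 -0.5078]
turn [0.09 0.06 0.37] dp [ 0.1294  0.0952 -0.508 ]
turn [28.29  0.15  0.35] dp [ 0.1294  0.0952 -0.508 ]
```

View pics/s7.png

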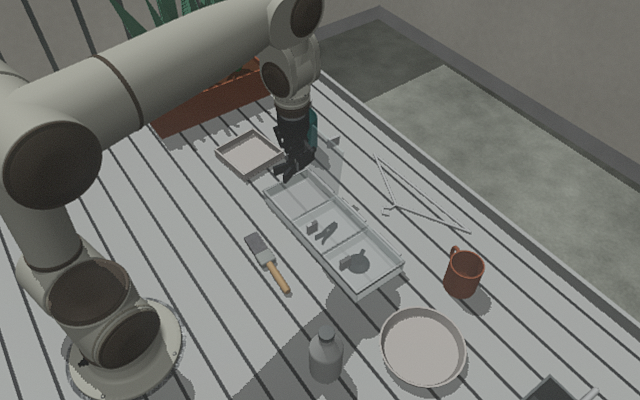

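The forearm passes well above the detergent and the peg is held clear. Carry to the dish.

>>> drive_tool --turn '[[0, 0, 0.4], [0, 0, 0.4], [0, 0, 0.4], [0, 0, 0.4], [0, 0, 0.4], [0, 0, 0.4], [0, 0, 0.4], [0, 0, 0.4], [0, 0, 0.4], [0, 0, 0.4]]' --dp '[[0.003, 0.004, -0.02], [0.003, 0.013, -0.07], [0.003, 0.023, -0.125], [0.003, 0.034, -0.18], [0.003, 0.044, -0.235], [0.003, 0.054, -0.29], [0.003, 0.064, -0.345], [0.003, 0.074, -0.4], [0.003, 0.084, -0.45], [0.003, 0.09, -0.485]]' --gripper '[0, 0, 0, 0, 0, 0, 0, 0, 0, 0]'

```text
clock: 11.05
eef_pos: [523.1, -362.5, 153.9]
orientation: [-1.31, 1.138, 1.317]
force: [0.0, 1.1, -0.9]
grip_width: 26.9
```

Run:
```python
from h import *
s=robot.observe();print(s["force"],s["grip_width"],s["joints"],s["clock"],s["dq"].round(2))
mv([524,-383,120],Rdown(8.2))
```

```text
[ 0.04152322  1.06701478 -0.86979746] 26.899226834481624 [-6.06187663e-01  2.84351522e-01  2.20489549e-01  1.51053152e+00
  2.58287410e-04 -7.48960405e-01] 11.05 [-0.37  0.36  0.44  0.08  0.01 -0.37]
turn [-0.02  0.15 -0.14] dp [ 0.0338  0.0019 -0.0205]
```

>>> drive_tool --turn '[[0, 0, 0], [0, 0, 0], [0, 0, 0], [0, 0, 0]]' --dp '[[0.005, 0.002, -0.02], [0.02, 0.002, -0.0205], [0.034, 0.002, -0.0205], [0.034, 0.002, -0.0205]]' --gripper '[0, 0, 0, 0]'

```text
clock: 11.55
eef_pos: [523.4, -381.5, 117.9]
orientation: [-1.309, 1.138, 1.32]
force: [0.0, 0.3, -0.3]
grip_width: 26.9
```

Run:
```python
from h import *
p,R=pose();np.savez("w8.npz",p=p,R=R);print(p,robot.observe()["force"],np.degrees(np.arccos(-R[2,0])))
im=robot.read_camera("wrist");cv2.imwrite("pics/w8.png",im)
cv2.imwrite("pics/s8.png",robot.read_camera("side"))
mv([524,-383,29],Rdown(8.2))
```

```text
[ 523.3852277  -381.46286754  117.85071307] [ 0.04672701  0.29793644 -0.25775225] 0.3853682657758037
turn [ 0.05  0.16 -0.15] dp [ 0.0909  0.     -0.0011]
```

View pics/w8.png

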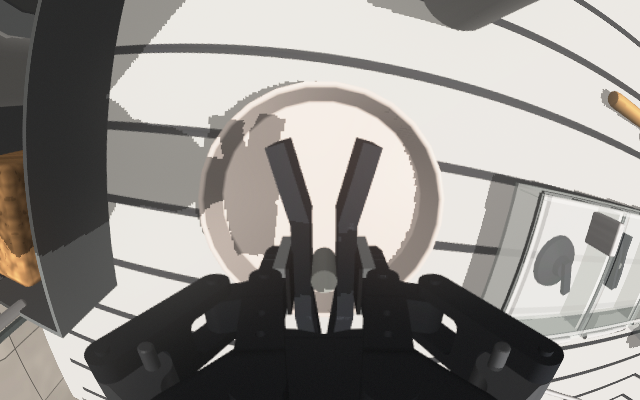

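View pics/s8.png

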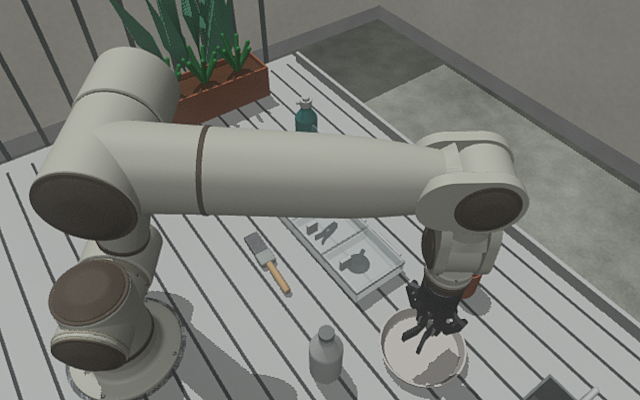

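The peg hangs centred over the dish, whose rim spans columns 203–441 with the near rim at row 83. A quick rim check, then lower.

Run:
```python
from h import *
d=np.load("w8.npz");P=(d["p"],d["R"])
for a in((323,82),(202,200),(442,205)): print(onz("wrist",*a,28,P))
a=tri([ray("wrist",323,82,P),ray("top",(245+.5)/6-.5+425,(462+.5)/6-.5+170)]);print(a)
```

```text
[ 432.36443144 -394.67886735   28.        ]
[ 528.78993547 -474.10619048   28.        ]
[ 506.55717572 -291.55224087   28.        ]
(array([ 428.03999197, -394.99014536,  -21.22604206]), [np.float64(1.3304138694846728), np.float64(1.3304138694846697)])
```

>>> drive_tool --turn '[[0, 0, 0], [0, 0, 0], [0, 0, 0], [0, 0, 0], [0, 0, 0], [0, 0, 0]]' --dp '[[0.02, 0, -0.001], [0.045, 0, -0.001], [0.065, 0, -0.001], [0.075, 0, -0.001], [0.082, 0, -0.001], [0.082, 0, -0.001]]' --gripper '[0, 0, 0, 0, 0, 0]'

```text
clock: 12.4
eef_pos: [524.0, -382.9, 37.9]
orientation: [-1.311, 1.138, 1.318]
force: [0.0, 0.1, -0.4]
grip_width: 26.9
```

>>> drive_tool --turn '[[0, 0, 0], [0, 0, 0], [0, 0, 0], [0, 0, 0]]' --dp '[[0.003, 0, 0], [0.006, 0, 0], [0.0085, 0, 0], [0.0085, 0, 0]]' --gripper '[0, 0, 0, 0]'

```text
clock: 12.9
eef_pos: [523.9, -382.8, 29.1]
orientation: [-1.311, 1.138, 1.318]
force: [-0.3, 0.0, -0.5]
grip_width: 26.8
```

>>> drive_tool --turn '[[0, 0, 0], [0, 0, 0], [0, 0, 0]]' --dp '[[0.001, 0, 0], [0.002, 0, 0], [0.002, 0, 0]]' --gripper '[0, 0, 0]'

```text
clock: 13.28
eef_pos: [523.9, -383.0, 28.3]
orientation: [-1.312, 1.138, 1.317]
force: [-3.1, 1.5, 7.3]
grip_width: 26.9
```

Contact at the expected height with 7 N upward force. Release.

>>> drive_tool --turn '[[0, 0, 0], [0, 0, 0], [0, 0, 0], [0, 0, 0], [0, 0, 0]]' --dp '[[0, 0, 0], [0, 0, 0], [0, 0, 0], [0, 0, 0], [0, 0, 0]]' --gripper '[0.4, 0.55, 0.55, 0.55, 0.55]'

```text
clock: 13.9
eef_pos: [523.9, -382.9, 28.2]
orientation: [-1.311, 1.138, 1.318]
force: [0.0, -0.6, 0.0]
grip_width: 47.2
```

>>> drive_tool --turn '[[0, 0, 0], [0, 0, 0], [0, 0, 0], [0, 0, 0], [0, 0, 0], [0, 0, 0]]' --dp '[[-0.02, 0, 0], [-0.06, 0, 0], [-0.11, 0, 0], [-0.17, 0, 0], [-0.22, 0, 0], [-0.22, 0, 0]]' --gripper '[0.55, 0.55, 0.55, 0.55, 0.55, 0.55]'

```text
clock: 14.65
eef_pos: [525.3, -384.0, 255.0]
orientation: [-1.319, 1.137, 1.309]
force: [0.3, 0.1, -0.5]
grip_width: 47.3
```

Run:
```python
from h import *
im=robot.read_camera("wrist");cv2.imwrite("pics/w9.png",im)
print(pose()[0])
mv([600,-300,265],Rdown(0.7))
mv([640,129,265],Rdown(0.7)); mv([683,130.1,265],Rdown(0.7))
```

```text
[ 525.00720337 -383.76681049  251.79994548]
turn [ 7.55 -0.06  0.08] dp [-0.0132 -0.0862  0.0721]
turn [ 7.55 -0.06  0.08] dp [-0.0135 -0.1874  0.491 ]
turn [ 7.55 -0.06  0.08] dp [-0.0134 -0.2301  0.4859]
```

View pics/w9.png

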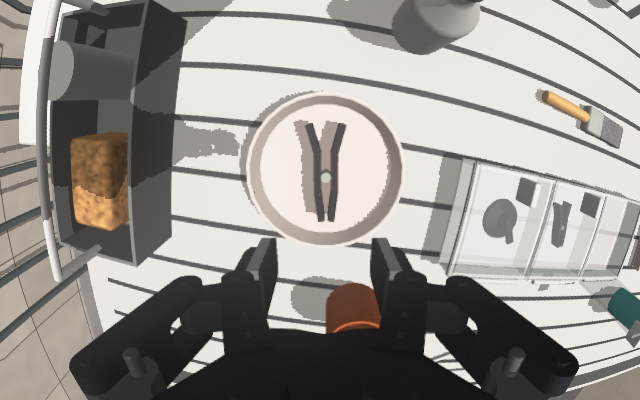

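The peg lies flat in the dish, centred at about (325,172) in a dish spanning 246–404. Return to the lid tab.

>>> drive_tool --turn '[[1, 0, 0], [2, 0, 0], [3, 0, 0], [4, 0, 0], [5, 0, 0], [6, 0, 0], [7, 0, 0], [7.5, 0, 0], [7.5, 0, 0], [7.5, 0, 0]]' --dp '[[-0.013, -0.02, 0.03], [-0.014, -0.045, 0.085], [-0.014, -0.07, 0.14], [-0.014, -0.095, 0.195], [-0.014, -0.12, 0.25], [-0.014, -0.145, 0.305], [-0.014, -0.17, 0.36], [-0.014, -0.195, 0.415], [-0.014, -0.22, 0.465], [-0.014, -0.23, 0.486]]' --gripper '[0.5, 0.5, 0.5, 0.5, 0.5, 0.5, 0.5, 0.5, 0.5, 0.5]'

```text
clock: 15.95
eef_pos: [682.8, 133.4, 263.8]
orientation: [-1.221, 1.203, 1.221]
force: [0.0, -0.5, 0.6]
grip_width: 42.6
```

>>> drive_tool --turn '[[0, 0, 0], [0, 0, 0]]' --dp '[[0, 0, 0], [0, 0, 0]]' --gripper '[0.5, 0.5]'

```text
clock: 16.2
eef_pos: [682.4, 132.8, 263.1]
orientation: [-1.221, 1.205, 1.222]
force: [0.3, -0.4, 0.8]
grip_width: 42.9
```

Run:
```python
from h import *
p,R=pose();np.savez("w10.npz",p=p,R=R);print(p,robot.observe()["force"])
im=robot.read_camera("wrist");cv2.imwrite("pics/w10.png",im)
mv([683.2,130.1,200],Rdown(0.7));mv([683.2,130.1,165.4],Rdown(0.7))
```

```text
[682.41052682 132.79076393 263.12246294] [ 0.27182146 -0.36123711  0.75101794]
turn [ 0.16 -0.08 -0.11] dp [ 0.0636 -0.0008 -0.0022]
turn [ 0.16 -0.08 -0.11] dp [ 0.0982 -0.0009 -0.0021]
```

View pics/w10.png

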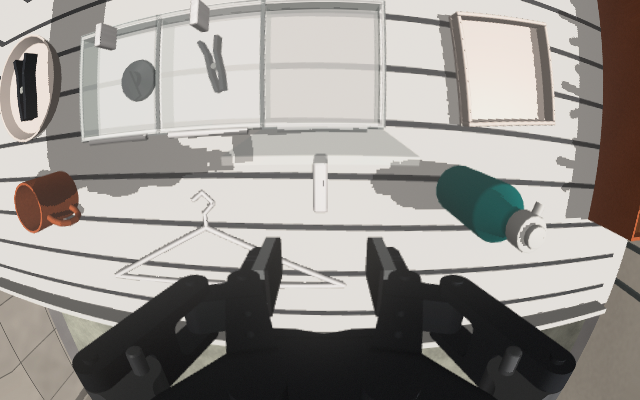

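Run:
```python
from h import *
d=np.load("w10.npz");P=(d["p"],d["R"])
h=np.array([624.7,45])
for th in(95,100,105):
  t=np.radians(th)
  for a,b in((-130,33),(-145,42),(-115,42),(-115,6)):
    q=h+[np.cos(t)*a+np.sin(t)*b,-np.sin(t)*a+np.cos(t)*b]
    print(th,a,b,np.round(q),np.round(proj("wrist",[q[0],129.5,q[1]],P),1))
```

```text
95 -130 33 [669. 172.] [319.6 191.6]
95 -145 42 [679. 186.] [319.2 210.9]
95 -115 42 [677. 156.] [319.8 196.3]
95 -115 6 [641. 159.] [320.4 150.9]
100 -130 33 [680. 167.] [319.5 204.3]
100 -145 42 [691. 181.] [319.1 224.7]
100 -115 42 [686. 151.] [319.7 206.1]
100 -115 6 [651. 157.] [320.2 163.6]
105 -130 33 [690. 162.] [319.5 215.4]
105 -145 42 [703. 174.] [319.  236.3]
105 -115 42 [695. 145.] [319.7 214.5]
105 -115 6 [660. 155.] [320.1 175.4]
```

The picture shows the tab at rows 153–211, column 320, which fits a lid angle of about 95–96°. I'll pinch at x≈672, z≈170.

Run:
```python
from h import *
mv([672,130,200],Rdown(0.7));mv([672,130,170],Rdown(0.7))
```

```text
turn [ 0.16 -0.08 -0.11] dp [ 0.0636  0.0104 -0.0021]
turn [ 0.16 -0.08 -0.11] dp [ 0.0936  0.0103 -0.0021]
```

>>> drive_tool --turn '[[0, 0, 0], [0, 0, 0], [0, 0, 0], [0, 0, 0], [0, 0, 0], [0, 0, 0]]' --dp '[[0.02, 0.0105, -0.002], [0.045, 0.0105, -0.002], [0.065, 0.0105, -0.002], [0.08, 0.0105, -0.002], [0.0935, 0.0105, -0.002], [0.0935, 0.0105, -0.002]]' --gripper '[0.5, 0.5, 0.5, 0.5, 0.5, 0.5]'

```text
clock: 17.0
eef_pos: [671.4, 129.7, 169.2]
orientation: [-1.22, 1.206, 1.222]
force: [0.2, 0.5, 0.8]
grip_width: 42.9
```

Run:
```python
from h import *
print(pose()[0],robot.observe()["force"])
im=robot.read_camera("wrist");zoom(im,180,100,480,350,2.4,"w11")
```

```text
[671.44952847 129.66081202 169.2046087 ] [0.173653   0.49525472 0.78619965]
```

View pics/w11.png

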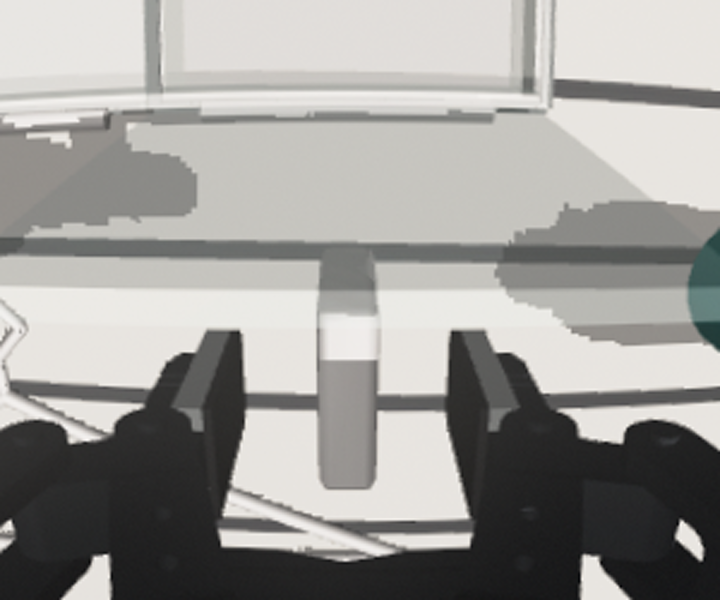

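The tab (318–378 across, rows 250–490) lies centrally between the pads. Close.

>>> drive_tool --turn '[[0, 0, 0], [0, 0, 0], [0, 0, 0], [0, 0, 0], [0, 0, 0]]' --dp '[[0, 0, 0], [0, 0, 0], [0, 0, 0], [0, 0, 0], [0, 0, 0]]' --gripper '[0, 0, 0, 0, 0]'

```text
clock: 17.68
eef_pos: [672.1, 130.0, 171.0]
orientation: [-1.221, 1.203, 1.22]
force: [1.7, -0.2, 5.3]
grip_width: 9.1
```

```bash
cat > arc.py <<'E'
from h import *
import sys
p,R=pose();print(p,robot.observe()["force"],robot.observe()["grip_width"])
h=np.array([624.7,45]);g0=p[[0,2]]+[0,2]-h
for th in map(float,sys.argv[1:]):
    t=-np.radians(th);g=np.array([np.cos(t)*g0[0]+np.sin(t)*g0[1],-np.sin(t)*g0[0]+np.cos(t)*g0[1]])
    q=g+h;w=np.array([q[0],p[1]+(q[0]-p[0])*0.012,q[1]-2])
    print(th,np.round(R.T@(w-p)/1000,4),np.round(w,1))
E
python3 arc.py 4 10 17 25 33 41 49 57 65 75 95
```

```text
[672.11903175 130.01353784 171.0071417 ] [ 1.67043283 -0.17561796  5.31422294] 9.111239601565508
4.0 [-0.003  0.009  0.   ] [663.1 129.9 174. ]
10.0 [-0.0063  0.023   0.0001] [649.2 129.7 177.3]
17.0 [-0.0082  0.0395  0.0001] [632.6 129.5 179.3]
25.0 [-0.008   0.0585  0.0002] [613.6 129.3 179.1]
33.0 [-0.0051  0.0774  0.0002] [594.8 129.1 176.2]
41.0 [0.0003 0.0956 0.0003] [576.5 128.9 170.7]
49.0 [0.0083 0.1129 0.0003] [559.2 128.7 162.8]
57.0 [0.0186 0.1289 0.0004] [543.2 128.5 152.5]
65.0 [0.031  0.1434 0.0004] [528.7 128.3 140.1]
75.0 [0.0492 0.1588 0.0005] [513.3 128.1 121.9]
95.0 [0.092  0.179  0.0006] [493.  127.9  79.1]
```

>>> drive_tool --turn '[[0, 0, 0], [0, 0, 0], [0, 0, 0], [0, 0, 0], [0, 0, 0], [0, 0, 0], [0, 0, 0], [0, 0, 0], [0, 0, 0], [0, 0, 0]]' --dp '[[-0.003, 0.009, 0], [-0.0063, 0.023, 0], [-0.008, 0.0395, 0], [-0.008, 0.0585, 0], [-0.005, 0.0774, 0], [0.0003, 0.0956, 0], [0.008, 0.113, 0.0003], [0.0186, 0.129, 0.0004], [0.031, 0.1434, 0.0004], [0.049, 0.1588, 0.0005]]' --gripper '[0, 0, 0, 0, 0, 0, 0, 0, 0, 0]'

```text
clock: 18.92
eef_pos: [513.9, 127.9, 123.3]
orientation: [-1.222, 1.201, 1.217]
force: [5.3, -0.9, 3.4]
grip_width: 8.7
```

```bash
python3 - <<'E'
from h import *
zoom(robot.read_camera("side"),220,80,460,300,2.7,"s12")
E
python3 arc.py 5 10 15 18 20 22 24
```

```text
[511.75123222 127.80453615 120.55918117] [3.1235649  0.22417434 1.56563913] 9.283864837395774
5.0 [0.0101 0.0063 0.    ] [505.4 127.7 110.4]
10.0 [0.0208 0.0117 0.0001] [500.  127.7  99.8]
15.0 [0.0319 0.0162 0.0001] [495.5 127.6  88.7]
18.0 [0.0387 0.0184 0.0001] [493.3 127.6  81.9]
20.0 [0.0433 0.0197 0.0001] [492.  127.6  77.3]
22.0 [0.048  0.0208 0.0001] [490.9 127.6  72.6]
24.0 [0.0527 0.0217 0.0001] [490.  127.5  67.9]
```

View pics/s12.png

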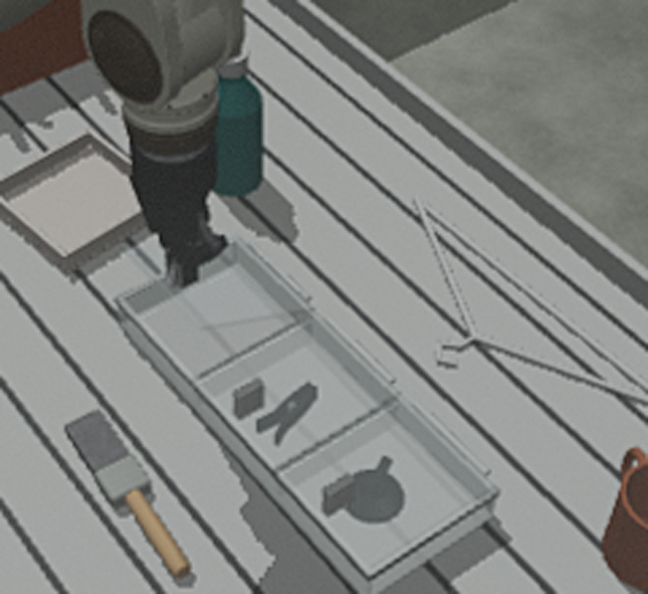

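The lid is nearly down (its edge is about 20° up). I'll continue slowly while watching the force.

>>> drive_tool --turn '[[0, 0, 0], [0, 0, 0], [0, 0, 0], [0, 0, 0], [0, 0, 0], [0, 0, 0]]' --dp '[[0.01, 0.006, 0], [0.021, 0.0115, 0], [0.032, 0.016, 0], [0.039, 0.018, 0], [0.043, 0.019, 0], [0.043, 0.019, 0]]' --gripper '[0, 0, 0, 0, 0, 0]'

```text
clock: 19.73
eef_pos: [492.4, 127.6, 77.8]
orientation: [-1.22, 1.204, 1.221]
force: [-4.8, -0.1, 4.5]
grip_width: 9.0
```

>>> drive_tool --turn '[[0, 0, 0], [0, 0, 0]]' --dp '[[0.001, 0, 0], [0.002, 0, 0]]' --gripper '[0, 0]'

```text
clock: 19.98
eef_pos: [492.1, 127.6, 76.5]
orientation: [-1.22, 1.205, 1.221]
force: [-8.2, -0.7, 9.2]
grip_width: 8.7
```

>>> drive_tool --turn '[[0, 0, 0], [0, 0, 0], [0, 0, 0]]' --dp '[[0.002, 0, 0], [0.003, 0, 0], [0.003, 0, 0]]' --gripper '[0, 0, 0]'

```text
clock: 20.35
eef_pos: [491.5, 127.5, 73.9]
orientation: [-1.22, 1.206, 1.223]
force: [-7.2, -0.1, 6.2]
grip_width: 9.3
```

>>> drive_tool --turn '[[0, 0, 0], [0, 0, 0], [0, 0, 0], [0, 0, 0], [0, 0, 0], [0, 0, 0], [0, 0, 0], [0, 0, 0]]' --dp '[[0, 0, 0], [0, 0, 0], [0, 0, 0], [0, 0, 0], [-0.02, 0, 0], [-0.045, 0, 0], [-0.045, 0, 0], [-0.045, 0, 0]]' --gripper '[0.5, 0.5, 0.5, 0.5, 0.5, 0.5, 0, 0]'

```text
clock: 21.35
eef_pos: [491.4, 127.5, 118.1]
orientation: [-1.219, 1.207, 1.223]
force: [0.2, -0.2, -0.6]
grip_width: 6.8
```

Run:
```python
from h import *
p,R=pose();print(p,robot.observe()["force"],robot.observe()["grip_width"],robot.observe()["clock"])
np.savez("w13.npz",p=p,R=R)
cv2.imwrite("pics/w13.png",robot.read_camera("wrist"))
```

```text
[491.41975808 127.54821537 118.10268106] [ 0.19116043 -0.19064567 -0.63855056] 6.77317868487012 21.35
```

View pics/w13.png

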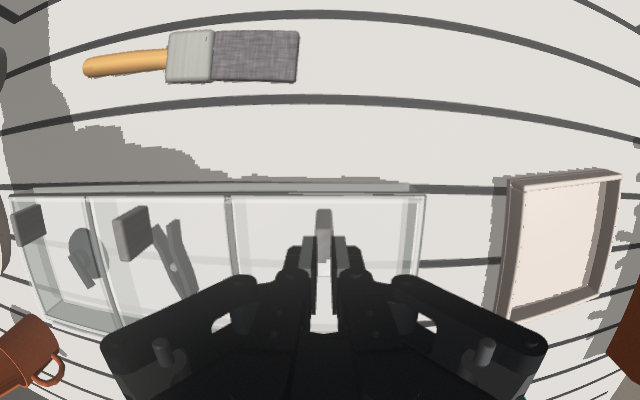

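Looks shut. I'll press on the tab's top with closed fingertips to make sure; contact is expected at TCP z≈104.

>>> drive_tool --turn '[[0, 0, 0], [0, 0, 0], [0, 0, 0], [0, 0, 0], [0, 0, 0]]' --dp '[[0, 0, 0], [0, 0, 0], [0.006, 0.001, 0], [0.012, 0.001, 0], [0.0145, 0.001, 0]]' --gripper '[0, 0, 0, 0, 0]'

```text
clock: 22.02
eef_pos: [489.9, 127.5, 103.7]
orientation: [-1.219, 1.207, 1.224]
force: [-7.6, -1.2, 18.7]
grip_width: -0.2
```

>>> drive_tool --turn '[[0, 0, 0], [0, 0, 0], [0, 0, 0]]' --dp '[[0.001, 0, 0], [0.002, 0, 0], [0.002, 0, 0]]' --gripper '[0, 0, 0]'

```text
clock: 22.4
eef_pos: [489.9, 127.5, 103.7]
orientation: [-1.219, 1.206, 1.223]
force: [-8.0, -2.7, 17.8]
grip_width: 0.0
```

It stops hard at z 103.7 with 18 N, so the tab's top is at 86.7, which is the shut height. Back off and check.

>>> drive_tool --turn '[[0, 0, 0], [0, 0, 0], [0, 0, 0], [0, 0, 0], [0, 0, 0], [0, 0, 0]]' --dp '[[-0.02, 0, 0], [-0.07, 0, 0], [-0.12, 0.04, 0], [-0.15, 0.09, 0], [-0.15, 0.09, 0], [-0.15, 0.09, 0]]' --gripper '[0, 0, 0, 0, 0, 0]'

```text
clock: 23.15
eef_pos: [400.7, 126.4, 253.6]
orientation: [-1.22, 1.205, 1.223]
force: [1.3, -0.1, 0.2]
grip_width: 0.1
```

Run:
```python
from h import *
p,R=pose();s=robot.observe();print(p,s["force"],s["clock"],abs(s["dq"]).max())
np.savez("w14.npz",p=p,R=R)
im=robot.read_camera("wrist");cv2.imwrite("pics/w14.png",im);zoom(im,210,150,420,330,3.5,"w14z")
cv2.imwrite("pics/s14.png",robot.read_camera("side"))
for X in([480.2,127.4,87],[510,127.8,87]): print(proj("wrist",X,(p,R)))
```

```text
[400.74900153 126.35383583 253.62459501] [ 1.26585257 -0.14031763  0.19905003] 23.15 0.029525789140192528
(np.float64(323.63862755607283), np.float64(260.5774851496651))
(np.float64(323.5762356337943), np.float64(284.7108102949196))
```

View pics/w14z.png

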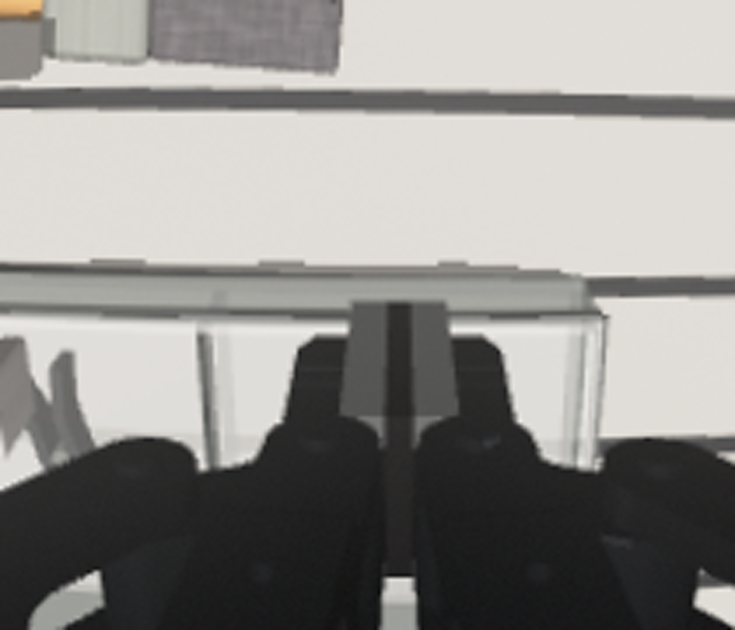

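View pics/s14.png

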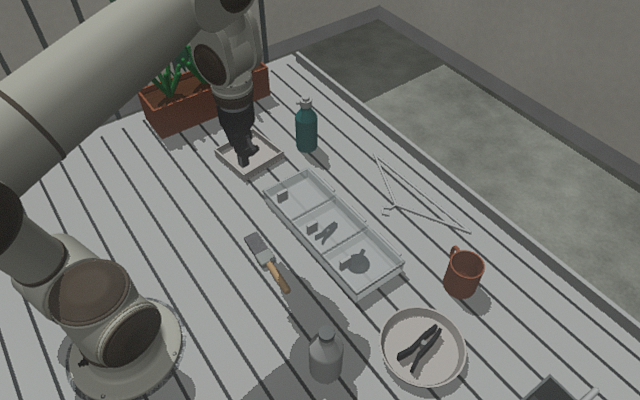

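The side view shows the peg flat in the dish at (420,348), left tab at (283,197), and all lids down. I'll compare the tab's pixels with the first side picture, then check the peg position.

Run:
```python
from h import *
a=cv2.imread("pics/side0.png");b=cv2.imread("pics/s14.png")
v=np.hstack([a[160:240,260:340],b[160:240,260:340]]);zoom(v,0,0,160,80,4.8,"cmp")
t=robot.read_camera("top");zoom(t,235,165,515,260,2.8,"t14")
# peg mask in the dish
for n,im,(x0,y0,x1,y1) in(("top",t,(440,180,495,240)),("side",b,(390,315,455,385))):
    c=cv2.cvtColor(im[y0:y1,x0:x1],cv2.COLOR_BGR2GRAY)<80
    ys,xs=np.nonzero(c);(cx,cy),wh,an=cv2.minAreaRect(np.column_stack([xs,ys]).astype(np.float32))
    print(n,onz(n,cx+x0,cy+y0,26),wh)
```

```text
top [ 525.79275956 -350.52452867   26.        ] (51.902626037597656, 36.865413665771484)
side [ 504.35317644 -384.78542274   26.        ] (26.041208267211914, 64.99990844726562)
```

View pics/cmp.png

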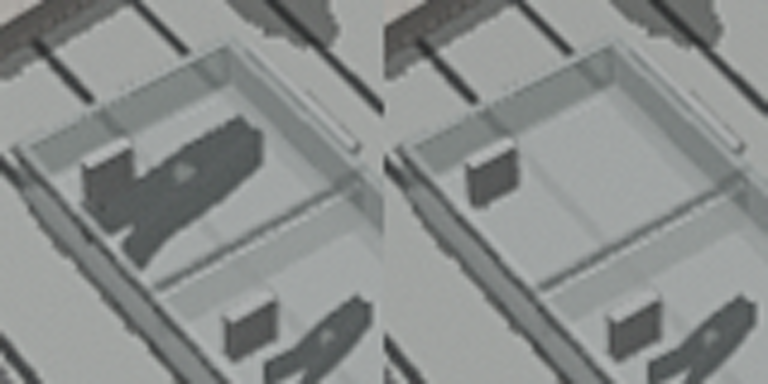

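View pics/t14.png

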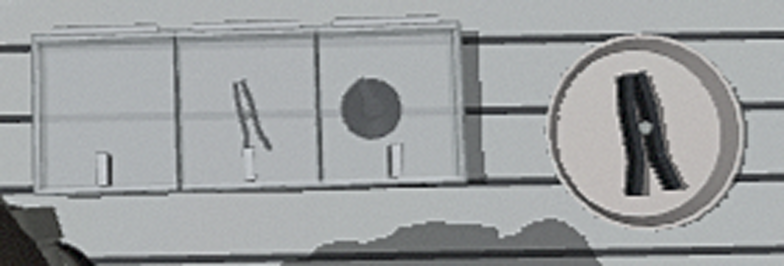

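The left tab sits at the same side-view pixels as at the start, so that lid is shut. The top view shows the peg centred at about (650,133) in a dish centred at (648,132), in the zoomed picture. The two mask numbers above were polluted by dark pixels at the dish wall and disagree with each other, so I'll work from the picture directly. Hand in.

Run:
```python
from h import *
U=lambda x,y:((x+.5)/2.8-.5+235,(y+.5)/2.8-.5+165)
print(onz("top",*U(650,133),33),onz("top",*U(648,132),28))
s=robot.observe();print(s["force"],s["clock"])
robot.close_job()
```

```text
[ 521.24984636 -383.42110331   33.        ] [ 522.56130952 -383.36850699   28.        ]
[ 0.20689098  0.49312894 -0.02323827] 23.3
the job is handed in; nothing more can be done
```

I opened only the left lid (to about 95–100°), lifted the big peg out and laid it flat in the round dish. Then I pulled the lid shut by its tab and handed the job in at 23.3 s. The hand-in gives no verdict.

**Last checks**
- **Peg:** it lies flat in the dish, about 1–2 mm from the dish's centre in the top view. It was released on contact with the dish floor at the expected height.
- **Left lid:** pressing down on the tab with 18 N met a hard stop at tab height 86.7 mm, which is the shut height. In the side view the tab is back at its starting pixels.
- **Everything else:** the other two lids were never touched. The small peg and the hook looked unmoved, and nothing else showed visible movement. The robot was clear of everything, with a force reading of about 0.

**What disagreed**
- **Peg mask in the dish:** my automatic check was spoiled by dark pixels at the dish wall and gave two conflicting positions, so I read the peg's place from the top picture instead.
- **Dish rim height:** one two-view check gave an impossible value because the matched points differed, so I dropped it and relied on the contact height.
- **Lid angle when open:** the arm's arc gave about 100° and the camera about 95°, so I took the camera's value for regrasping the tab.

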